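# Release the rail lock and slide the sample carriage to its stop

### The job

Bring the sample cell to its reading distance on the optical rail: with a fingertip press the lock button on the front of the cell carriage all the way down, and keep it held down while you push the carriage along the rail toward the lamp head until it rests against the stop. Then let the button spring back up so that the carriage is locked there. Only press and push: do not lift or tip the cell standing in the carriage's holder, and leave everything else on the bench where it is.

Things in the scene. Friction and masses are not known exactly. Their poses are not given: they have to be found in the camera images.
- rail: straight metal optical rail unit, 420 mm long, 66 wide, 30 high, fixed to the bench, with a finned grey lamp head (44 wide, its top 93 above the bench) fixed on its +y end. Origin: centre of the rail's underside. y axis: along the rail toward the lamp head; z up; -x: the front side, where the carriage's button is.
- carriage (a joint): travel of the cell carriage (60 mm long along the rail) along the rail's +y from where it started, in m: 0 at the start, 0.065 to 0.19 at the stop, different each time. Button up, a tooth in a keeper notch blocks it (about 1.5 mm of play); button down, it slides with 1 to 2 N. The stop carries a like notched plate: the tooth passes under it only with the button down, and enters its notch at the stop.
- lock (a joint): how far the lock button is pressed down, in m: 0 up, 0.0065 bottomed. Spring force 2.3 N at the top, 4.6 N at the bottom, then rigid. The tooth clears the keeper plates once the button is down past about 0.0045; let go against the stop, the button springs back to 0 and locks the carriage.
- lock_pad (a point): centre of the top face of the lock button: a black ribbed pad, 32 mm across the rail by 42 along it, face level, 60 above the bench when up. A ridge 5 thick and 6 high crosses its +y end, its inner side 18 from this point: a finger on the pad can push against it. The point lies 55 in front (-x) of the rail's centre line, 42 from the cell holder's wall (66 high).
- carriage_nose (a point): middle of the carriage's end face that meets the stop, 35 mm above the bench, 30 toward +y from the carriage's centre; it moves with the carriage. Axes as the rail's.
- stop_face (a point): middle of the rubber bumper of the stop, a dark saddle block 52 mm wide, 26 long, 42 high, clamped on the rail between carriage and lamp head, small knob behind, thin notched plate (18 above the bench) reaching toward the carriage along the rail's front. Axes as the rail's: carriage_nose comes to the same place along the rail's y when the carriage rests on it.
- cell: glass sample cell with white stopper, 13 x 13 x 50 mm, loose, upright in the square socket (14.6 wide, 26 deep) in the middle of the carriage, which it rides with; its top is 90 above the bench. Origin: centre of its underside, z up along it.
- spare_cell: loose glass cell with red stopper, 13 x 13 x 50 mm, standing behind the rail; leave it. Origin: centre of its underside.
- vial_white: loose clear vial with white cap, 28 mm across, 65 high, standing behind the rail; leave it. Origin: centre of its underside.
- vial_amber: loose amber vial with black cap, 23 mm across, 55 high, standing behind the rail; leave it. Origin: centre of its underside.
- beaker: loose small glass beaker, 44 mm across, 57 high, standing behind the rail; leave it. Origin: centre of its underside.
- tweezers: loose steel tweezers, 116 mm long, 9 high, lying in front of the rail near the lamp end; leave them. Origin: centre of the underside.

How it is judged:
On the way, in this order (a step that is already met when the one before it is completed fails the run):
1. the lock button is pressed down (5 mm or more) while the carriage is still at its starting place (value of joint lock above 0.005 m and value of joint carriage below 0.006 m), for 0.1 s.
2. the carriage is on its way, 15 mm or more from its start and short of the stop, with the button held down (value of joint lock above 0.003 m and value of joint carriage above 0.015 m and not (y of carriage_nose in the frame of stop_face above -0.002 m)), for 0.05 s.
3. the carriage is against the stop (within 2 mm) with the button still held down (value of joint lock above 0.003 m and y of carriage_nose in the frame of stop_face above -0.002 m), for 0.1 s.
At the end, for the whole second after the job is handed in: The carriage stands still against the stop (gap under 2 mm), its lock button is fully up again (within 0.8 mm), and the cell stands upright and seated in the carriage's holder (y of carriage_nose in the frame of stop_face above -0.002 m and value of joint lock below 0.0008 m and velocity of joint carriage between -0.002 and 0.002 m/s and horizontal distance between cell and carriage_nose below 0.036 m and height (world z) of cell below 0.046 m and angle between cell's own z axis and vertical below 0.2 rad); the robot touches nothing.
It fails at once if the button is let up while the carriage is on its way between its first place and the stop (value of joint lock below 0.001 m and value of joint carriage above 0.012 m and y of carriage_nose in the frame of stop_face below -0.01 m).
It fails at once if the cell is lifted 8 mm or more out of its seat, or tipped (height (world z) of cell above 0.048 m or angle between cell's own z axis and vertical above 0.35 rad).
It fails at once if a thing standing or lying by the rail is moved by over 15 mm (distance of any of spare_cell, vial_white, vial_amber, beaker, tweezers from where it was at the start of the episode above 0.015 m).
It also fails if it takes over 35 s, if anything falls off the work surface, if the arm or the gripper's body presses on something with over 40 N, if the wrist force passes 120 N, or if a joint passes its speed limit or range.

### The arm

A 7-joint arm with a two-finger parallel gripper is mounted at the origin on a cart in front of the work surface, level with it; the furniture and walls round the work are solid. World frame = base frame: x ahead of the robot, y to its left, z up, the work surface at z = 0. Lengths are in m, angles in rad, forces in N, time in s.
With the tool pointing down it reaches from about 0.425 to 0.875 m from the base axis. Payload 4.7 kg.
Tool frame: the origin (TCP) lies on the centre line of the jaws, within the pads' length; the fingertips stand 14 mm ahead of it and the grasp point (between the pads) lies 5 mm behind it; z points along the fingers, y is the line along which they close (so a half turn about z gives the same grasp; the last joint's range is limited). The gripper opens to 85 mm and grips with 20 to 120 N. Pads are 22 mm wide; open, the fingers measure 114 mm over their backs; the gripper's body (76 mm by 85 mm) begins 54 mm behind the grasp point. The pads swing forward as they close: fully open they stand 13 mm farther back than shut.
Start: joints at [1.192, 0.321, -0.07, 1.45, 0.023, 1.371, -0.057], TCP at [0.249, -0.601, 0.245] pointing down, gripper open.
Joint ranges: [-2.86, 2.86], [-0.3, 2.09], [-1.38, 1.24], [0.06, 2.45], [-1.56, 4.7], [0.09, 2.05], [-2.69, 2.69]. Speed limits (rad/s): [2.57, 2.57, 3.14, 3.14, 3.14, 3.14, 3.14].

### API

Orientations are given as a unit quaternion [x, y, z, w].
In Python, from workcell import * gives the robot as it stands.
- The arm moves only by the shell command python3 -m inch 'ROWS' [FORCE]. ROWS is JSON, a list of rows, each a list of 5 numbers: the shift along the tool's x, y, z in mm, then the turn about the tool's z in degrees, then the closure in counts, from 0 (fully open) to 255 (shut). In form: [[dx, dy, dz, yaw, hand], ...]. A call has exactly 10 rows; each row shifts and turns the commanded pose from where the row before left it, along the tool's axes as they then stand; what a row does not reach is not made up. A row lasts 1/8 s, in which the tool goes at most 62.5 mm and 10.7 degrees, less where a joint would pass 70% of its speed; a pose out of reach is approached as far as the arm can. A call with a gripper value outside its range is refused whole. The fingers move at their own pace and stop on an object; FORCE is the grip in N (left out, the last holds). Time passes only in rows, so rows that do not move let the fingers close, or fill a call up. It gives the time, the measured TCP pose, the force, the opening and the grip force at its end, in the units of the state.
- observe(): the state, without advancing time (a new reading comes with each control period).
- read_camera(name): name is "side" or "top"; returns a dict with "img" (400x640x3 uint8, red, green, blue), "K" (3x3 intrinsics, pixels), "k1" (the pictures are not rectified: a ray, as slopes to the right and down, at radius r is drawn at 1 + k1 r^2 times it, then the intrinsics apply), "R" (3x3) and "t" (3): a world point X has camera coordinates R X + t. Camera axes: x right, y down, z forward; pixel columns grow to the right and rows downward; lengths in m; the calibration is good to about 2 mm. A picture is of the moment at which its call begins. There is no depth.
- sign_off(): hands the job in; it is judged then, once.
Trained networks look in the newest picture that a camera, given by its name, has taken for a name from the list of things; names that differ only in an ending like _2 or _b are one class to them, and where a whole thing is asked for, a point or a joint stands for the part that bears it (a point fixed in the world has none). Each returns a list of dicts, best first, with "score" (0 to 1); they miss things now and then, are a little off and sometimes report something else, mostly with a low value. They report only what shows in the picture. A call takes as long as a camera call.
- search_frame(camera, target): "location" ([row, column] in pixels, amid what is visible of it).
- outline_of(camera, target): "pixels" (400x640 bool, what is visible of it) and "location" ([row, column] in pixels, amid what is visible of it).
The state is a dict: "time": time; "joints": joint angles; "qd": joint speeds; "joint_efforts": joint torques, N m; "position": TCP position; "eef_rot": TCP orientation; "ft_force": force on the tool from outside, world axes, zero at the start; "moment": the same for the moment, N m; "finger_gap": finger opening in m; "grip_force": force on a finger pad.
Only numpy, scipy, OpenCV 4.12 (cv2) and the standard library are available. Lean on these libraries where they do the work, as an engineer would, in place of code of your own. Each camera call takes 0.05 s, during which the arm holds its last target. There are 200 camera calls.

## Working session

There is one attempt and no reset: what is moved stays moved. The work goes in short steps, Python scripts to look and compute and a shell command to move; the robot and the scene stay as the last step left them, time stands still between calls to the robot, and variables do not carry over. Pictures are saved under pics/ and viewed, at most 10 in all, crops included, and the job is handed in when it is done.

```bash
mkdir -p pics; cat > h.py <<'E'
from workcell import *
import numpy as np, cv2
def ray(c,px):
    K=c["K"];d=np.array([(px[0]-K[0][2])/K[0][0],(px[1]-K[1][2])/K[1][1]]);u=d.copy()
    for _ in range(20): u=d/(1+c["k1"]*(u@u))
    R=np.array(c["R"]);o=-R.T@np.array(c["t"]);return o,R.T@np.array([u[0],u[1],1])
def atz(c,px,z):
    o,v=ray(c,px);return o+v*(z-o[2])/v[2]
def proj(c,X):
    p=np.array(c["R"])@X+np.array(c["t"]);u=p[:2]/p[2];u=u*(1+c["k1"]*(u@u));K=c["K"]
    return K[0][0]*u[0]+K[0][2],K[1][1]*u[1]+K[1][2]
E
python3 - <<'E'
from h import *
for n in("top","side"):
    c=read_camera(n);cv2.imwrite(f"pics/{n}0.png",c["img"][:,:,::-1])
    print(n,-np.array(c["R"]).T@c["t"])
    for t,z in(("rail",.03),("lock_pad",.06),("carriage_nose",.035),("stop_face",.035),("cell",.09),("tweezers",.005),("beaker",.05)):
        r=search_frame(n,t)[:1]
        for q in r:
            l=q["location"];print(t,np.round(l),round(q["score"],2),np.round(atz(c,(l[1],l[0]),z),3))
print(observe()["eef_rot"],observe()["position"])
E
```

```text
top [0.51760814 0.20910377 1.1097207 ]
lock_pad [229. 363.] 0.73 [0.529 0.115 0.06 ]
carriage_nose [218. 361.] 0.93 [0.553 0.116 0.035]
stop_face [204. 291.] 0.94 [0.588 0.273 0.035]
cell [206. 365.] 0.39 [0.578 0.111 0.09 ]
tweezers [242. 239.] 0.67 [0.506 0.398 0.005]
beaker [158. 274.] 0.69 [0.692 0.31  0.05 ]
side [0.44247203 0.99094266 0.41846958]
rail [248. 300.] 0.88 [0.605 0.316 0.03 ]
lock_pad [203. 357.] 0.59 [0.521 0.141 0.06 ]
carriage_nose [206. 350.] 0.84 [0.54  0.104 0.035]
stop_face [237. 318.] 0.95 [0.58  0.27  0.035]
cell [186. 336.] 0.39 [0.571 0.132 0.09 ]
tweezers [285. 358.] 0.55 [0.49  0.37  0.005]
beaker [241. 258.] 0.84 [0.677 0.343 0.05 ]
[ 9.80777164e-01  1.95131102e-01 -2.13259487e-05  7.99964804e-05] [ 0.2487737  -0.6005432   0.24538524]
```

View pics/top0.png

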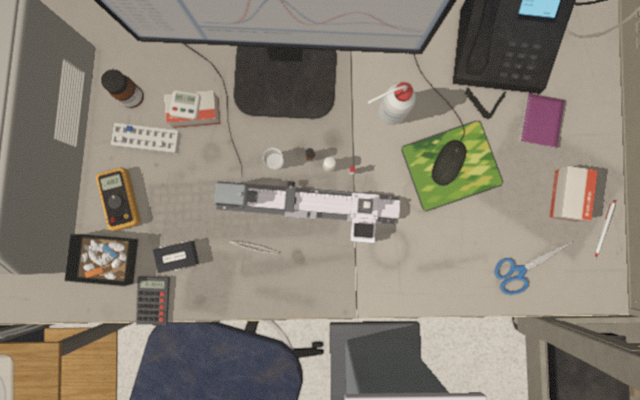

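View pics/side0.png

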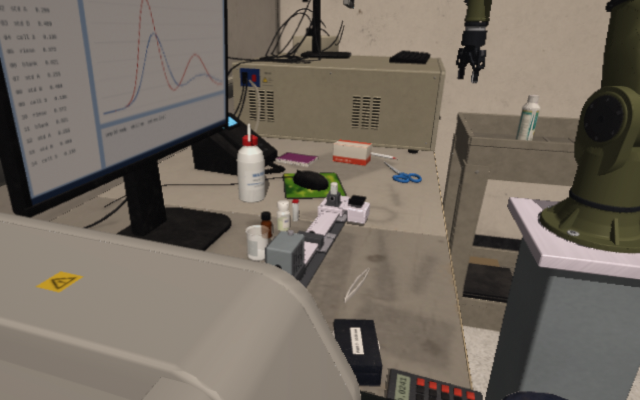

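```bash
python3 - <<'E'
from h import *
i=cv2.imread("pics/top0.png")[170:255,205:410]
cv2.imwrite("pics/c1.png",cv2.resize(i,(800,332),interpolation=cv2.INTER_CUBIC))
c=read_camera("top")
for n in ("rail","lock_pad","carriage_nose","stop_face"):
    for q in outline_of("top",n)[:1]:
        m=q["pixels"];ys,xs=np.nonzero(m);print(n,q["score"],xs.min(),xs.max(),ys.min(),ys.max(),cv2.minAreaRect(np.c_[xs,ys].astype(np.float32)))
E
```

```text
rail 0.88 214 399 182 223 ((306.14801025390625, 202.751708984375), (185.67648315429688, 30.287391662597656), 4.236394882202148)
lock_pad 0.81 353 373 223 237 ((362.7069091796875, 230.01727294921875), (20.01396369934082, 13.536413192749023), 4.763641834259033)
carriage_nose 0.66 349 379 193 242 ((362.9613037109375, 217.8384246826172), (27.591821670532227, 50.04566192626953), 6.519801616668701)
stop_face 0.67 283 315 180 218 ((299.0, 199.0), (38.0, 32.0), 90.0)
```

View pics/c1.png

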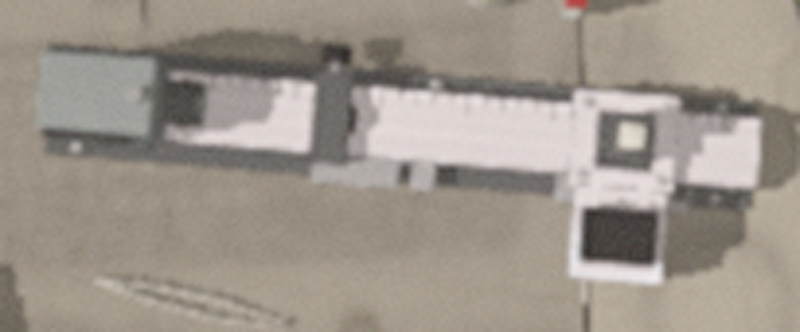

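The crop shows the black pad at about (364,230), the carriage's +y end at column ~352, the stop's bumper at ~(295,200), and the lamp at the left. The rail is tilted about 4° in the image.

```bash
python3 - <<'E'
from h import *
c=read_camera("top")
P=lambda u,v,z:atz(c,(205+u/3.902-.37,170+v/3.902-.37),z)
pts=dict(pad=P(620,235,.06),padL=P(582,233,.062),padR=P(658,237,.06),stop=P(351,118,.042),stopback=P(314,115,.042),
 backR=P(752,102,.03),railFR=P(750,205,.0),railFL=P(45,152,0),lampBL=P(42,46,.093),lampFL=P(38,134,.093),lampBR=P(155,55,.093),cell=P(631,137,.09),carL=P(573,185,.045),tw1=P(95,280,.005),tw2=P(295,322,.005))
for k,v in pts.items(): print(k,np.round(v,4))
d=pts["railFL"]-pts["railFR"];print("yaw deg (y axis vs world y)",np.degrees(np.arctan2(-d[0],d[1])),np.linalg.norm(d))
d=pts["lampBL"]-pts["lampBR"];print(np.degrees(np.arctan2(-d[0],d[1])))
E
```

```text
pad [0.5269 0.1135 0.06  ]
padL [0.5284 0.135  0.062 ]
padR [0.5254 0.0923 0.06  ]
stop [0.5971 0.2647 0.042 ]
stopback [0.5993 0.286  0.042 ]
backR [0.6028 0.0324 0.03  ]
railFR [0.5438 0.0305 0.    ]
railFL [0.5834 0.4505 0.    ]
lampBL [0.6364 0.4317 0.093 ]
lampFL [0.5879 0.4341 0.093 ]
lampBR [0.6302 0.3694 0.093 ]
cell [0.5801 0.1089 0.09  ]
carL [0.5561 0.1383 0.045 ]
tw1 [0.5065 0.4201 0.005 ]
tw2 [0.4796 0.3017 0.005 ]
yaw deg (y axis vs world y) -5.385455860943437 0.4218787902586608
-5.700760773834501
```

```bash
python3 -m inch '[[33,-34.5,0,0,255],[33,-34.5,0,0,255],[33,-34.5,0,0,255],[33,-34.5,0,0,255],[33,-34.5,0,0,255],[33,-34.5,0,0,255],[33,-34.5,0,0,255],[33,-34.5,0,0,255],[33,-34.5,0,0,255],[33,-34.5,0,0,255]]' 40
```

```text
time: 2.35
position: [0.422, -0.154, 0.2456]
eef_rot: [0.981, 0.195, 0.0, 0.0]
ft_force: [1.3, 0.0, -1.2]
finger_gap: 0.0004
grip_force: 0.0
```

```bash
python3 -m inch '[[33,-34.5,0,0,255],[33,-34.5,0,0,255],[33,-34.5,0,0,255],[33,-34.5,0,0,255],[33,-34.5,15,0,255],[33,-34.5,15,0,255],[0,0,20,9.3,255],[0,0,20,9.3,255],[0,0,20,9.3,255],[0,0,0,0,255]]'
```

```text
time: 3.6
position: [0.5242, 0.1113, 0.154]
eef_rot: [0.999, -0.046, -0.002, 0.0]
ft_force: [1.3, 0.0, 0.1]
finger_gap: 0.0
grip_force: 0.0
```

```bash
cat > rel.py <<'E'
from h import *
from scipy.spatial.transform import Rotation as Ro
s=observe();R=Ro.from_quat(s["eef_rot"]).as_matrix()
p=np.array(s["position"]);print(s["time"],p,"toolx deg",np.degrees(np.arctan2(R[1,0],R[0,0])),"tilt",R[2,2])
pad=np.array([.5269,.1135,.06]);d=pad-(p+.014*R[:,2]);print("tip->pad in tool mm",np.round(R.T@d*1e3,1),s["ft_force"],s["finger_gap"])
E
python3 rel.py; python3 - <<'E'
from h import *
o=observe();tip=np.array(o["position"])-[0,0,.014]
for n,b in(("top",(320,170,410,260)),("side",(300,140,400,240))):
    c=read_camera(n);i=c["img"][b[1]:b[3],b[0]:b[2],::-1];u=proj(c,tip);print(n,u)
    I=cv2.resize(i,(400,400),interpolation=cv2.INTER_CUBIC);s=400/(b[2]-b[0])
    cv2.circle(I,(int((u[0]-b[0])*s),int((u[1]-b[1])*s)),4,(0,0,255),1)
    u=proj(c,np.array([.5269,.1135,.06]));cv2.circle(I,(int((u[0]-b[0])*s),int((u[1]-b[1])*s)),4,(0,255,0),1)
    A=I if n=="top" else np.hstack([A,I])
cv2.imwrite("pics/c2.png",A)
E
```

```text
3.6 [0.52415367 0.11126909 0.15400237] toolx deg -5.282237125005549 tilt -0.9999953139199094
tip->pad in tool mm [ 2.8 -2.5 80. ] [1.26383146 0.00438741 0.06781704] 3.0843897195893394e-05
top (np.float64(368.27362038156576), np.float64(230.7789788209853))
side (np.float64(359.7626881781929), np.float64(163.5600395371982))
```

View pics/c2.png

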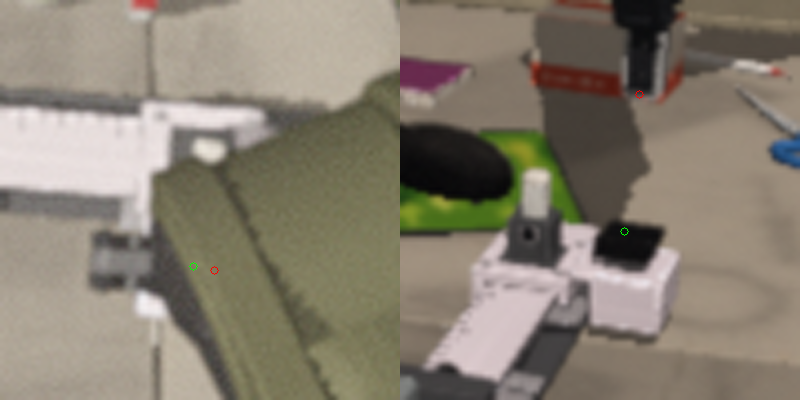

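The side view shows the tip above and behind the pad as expected, and the projected pad centre (green) lies on the black pad. The estimates agree to a few mm.

```bash
python3 -m inch '[[1.5,0,15,0,255],[1.5,-0.5,15,0,255],[0,0,15,0,255],[0,0,15,0,255],[0,0,8,0,255],[0,0,4,0,255],[0,0,2,0,255],[0,0,0,0,255],[0,0,0,0,255],[0,0,0,0,255]]'; python3 rel.py; python3 - <<'E'
from h import *
o=observe();tip=np.array(o["position"])-[0,0,.014]
c=read_camera("side");b=(310,160,390,240);i=c["img"][b[1]:b[3],b[0]:b[2],::-1];cv2.imwrite("pics/c3.png",cv2.resize(i,(560,560),interpolation=cv2.INTER_CUBIC))
E
```

```text
time: 4.95
position: [0.5285, 0.1118, 0.0816]
eef_rot: [0.999, -0.047, 0.0, 0.0]
ft_force: [0.8, 0.4, -0.5]
finger_gap: -0.0003
grip_force: 0.0
4.95 [0.52850525 0.11176204 0.08158346] toolx deg -5.3963120052750035 tilt -0.999999843807321
tip->pad in tool mm [-1.8 -1.6  7.6] [ 0.78311657  0.41250079 -0.53482861] -0.0002878659493808049
```

View pics/c3.png

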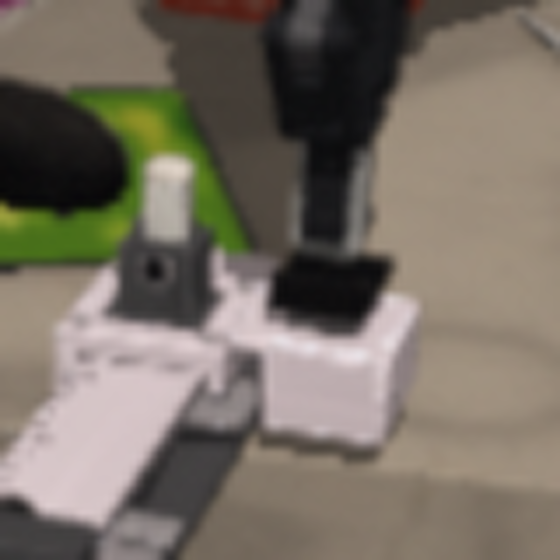

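The finger (columns 300–365) stands centred above the black pad (275–390), just above its face.

```bash
python3 -m inch '[[0,0,3,0,255],[0,0,2,0,255],[0,0,2,0,255],[0,0,1,0,255],[0,0,1,0,255],[0,0,1,0,255],[0,0,1,0,255],[0,0,0,0,255],[0,0,0,0,255],[0,0,0,0,255]]'; python3 rel.py
```

```text
time: 6.25
position: [0.5282, 0.1117, 0.0703]
eef_rot: [0.999, -0.047, -0.0, 0.0]
ft_force: [-2.4, -0.5, 3.5]
finger_gap: -0.0002
grip_force: 1.7
6.25 [0.52820772 0.11171848 0.07029125] toolx deg -5.394321731082791 tilt -0.9999999606302264
tip->pad in tool mm [-1.5 -1.7 -3.7] [-2.41310044 -0.46258465  3.48414638] -0.00020937438861928285
```

```bash
python3 -m inch '[[0,0,1,0,255],[0,0,1,0,255],[0,0,0.8,0,255],[0,0,0.5,0,255],[0,0,0,0,255],[0,0,0,0,255],[0,0,0,0,255],[0,0,0,0,255],[0,0,0,0,255],[0,0,0,0,255]]'; python3 rel.py
```

```text
time: 7.5
position: [0.5283, 0.1123, 0.068]
eef_rot: [0.999, -0.047, -0.0, 0.0]
ft_force: [-4.6, -0.5, 11.8]
finger_gap: -0.0003
grip_force: 5.7
7.5 [0.52830225 0.11225266 0.06797175] toolx deg -5.3768705428560555 tilt -0.9999999886630012
tip->pad in tool mm [-1.5 -1.1 -6. ] [-4.6068248  -0.47472827 11.82369505] -0.0003461599227506819
```

```bash
python3 -m inch '[[0,-2,0,0,255],[0,-2,0,0,255],[0,-3,0,0,255],[0,-5,0,0,255],[0,-6,0,0,255],[0,-6,0,0,255],[0,-6,0,0,255],[0,-6,0,0,255],[0,-4,0,0,255],[0,0,0,0,255]]'; python3 rel.py;python3 - <<'E'
from h import *
c=read_camera("side");b=(290,160,390,260);i=c["img"][b[1]:b[3],b[0]:b[2],::-1];cv2.imwrite("pics/c4.png",cv2.resize(i,(600,600),interpolation=cv2.INTER_CUBIC))
E
```

```text
time: 8.75
position: [0.5324, 0.1531, 0.068]
eef_rot: [0.999, -0.047, 0.0, -0.001]
ft_force: [-3.8, 0.3, 10.2]
finger_gap: 0.0002
grip_force: 4.8
8.75 [0.53235058 0.15311191 0.06803298] toolx deg -5.337783630605717 tilt -0.9999986692624699
tip->pad in tool mm [-1.7 40.  -6. ] [-3.80572796  0.297368   10.2161088 ] 0.00020991771470047665
```

View pics/c4.png

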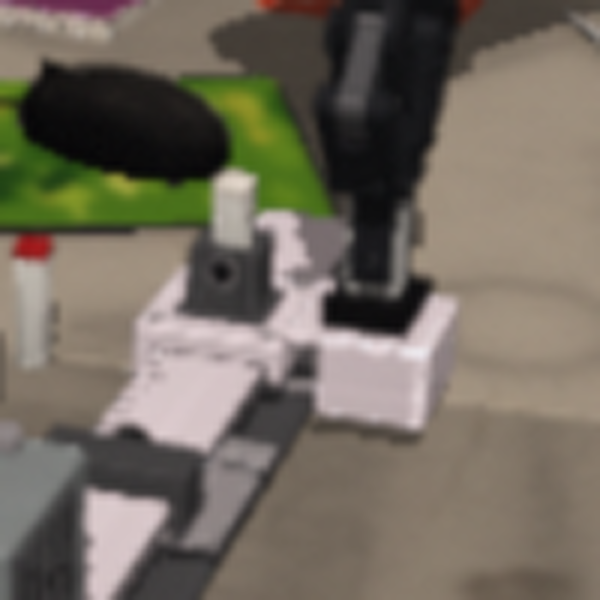

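The carriage has moved with the finger and the button is down; the stop is still well ahead at about (310,235) in the full picture.

```bash
python3 -m inch '[[0,-5,0,0,255],[0,-8,0,0,255],[0,-9,0,0,255],[0,-9,0,0,255],[0,-9,0,0,255],[0,-9,0,0,255],[0,-9,0,0,255],[0,-8,0,0,255],[0,-6,0,0,255],[0,-3,0,0,255]]'; python3 rel.py
```

```text
time: 10.05
position: [0.5397, 0.2274, 0.068]
eef_rot: [0.999, -0.047, 0.001, -0.0]
ft_force: [-2.6, -1.5, 9.2]
finger_gap: 0.0003
grip_force: 4.5
10.05 [0.53974083 0.22737301 0.06804253] toolx deg -5.357436631156333 tilt -0.9999981509326532
tip->pad in tool mm [ -2.2 114.6  -6.1] [-2.62201572 -1.5357611   9.20318315] 0.00025689126590560844
```

```bash
python3 -m inch '[[0,-2,0,0,255],[0,-2,0,0,255],[0,-2,0,0,255],[0,-2,0,0,255],[0,-1,0,0,255],[0,-1,0,0,255],[0,-1,0,0,255],[0,-1,0,0,255],[0,0,0,0,255],[0,0,0,0,255]]'; python3 rel.py
```

```text
time: 11.3
position: [0.5407, 0.2363, 0.068]
eef_rot: [0.999, -0.048, 0.0, 0.002]
ft_force: [-5.3, -5.8, 13.1]
finger_gap: -0.0003
grip_force: 6.2
11.3 [0.54068758 0.23630352 0.0680067 ] toolx deg -5.457283666947966 tilt -0.9999938590623357
tip->pad in tool mm [ -2.  123.5  -5.6] [-5.28932187 -5.78770481 13.13551657] -0.0003180493238227866
```

```bash
python3 -m inch '[[0,-1,0,0,255],[0,-1,0,0,255],[0,-1,0,0,255],[0,-1,0,0,255],[0,-1,0,0,255],[0,0,0,0,255],[0,0,0,0,255],[0,0,0,0,255],[0,0,0,0,255],[0,0,0,0,255]]'; python3 rel.py;python3 - <<'E'
from h import *
c=read_camera("side");b=(270,170,370,270);i=c["img"][b[1]:b[3],b[0]:b[2],::-1];A=cv2.resize(i,(400,400),interpolation=cv2.INTER_CUBIC)
c=read_camera("top");b=(260,160,360,260);i=c["img"][b[1]:b[3],b[0]:b[2],::-1];A=np.hstack([A,cv2.resize(i,(400,400),interpolation=cv2.INTER_CUBIC)])
cv2.imwrite("pics/c5.png",A)
E
```

```text
time: 12.55
position: [0.5418, 0.2386, 0.0679]
eef_rot: [0.999, -0.048, 0.0, 0.004]
ft_force: [-3.9, -10.1, 13.0]
finger_gap: -0.0
grip_force: 7.1
12.55 [0.54178661 0.23862133 0.06794851] toolx deg -5.552295128924037 tilt -0.9999737187904129
tip->pad in tool mm [ -2.7 125.9  -5.1] [ -3.94935262 -10.08338385  12.96813936] -2.825090399819458e-05
```

View pics/c5.png

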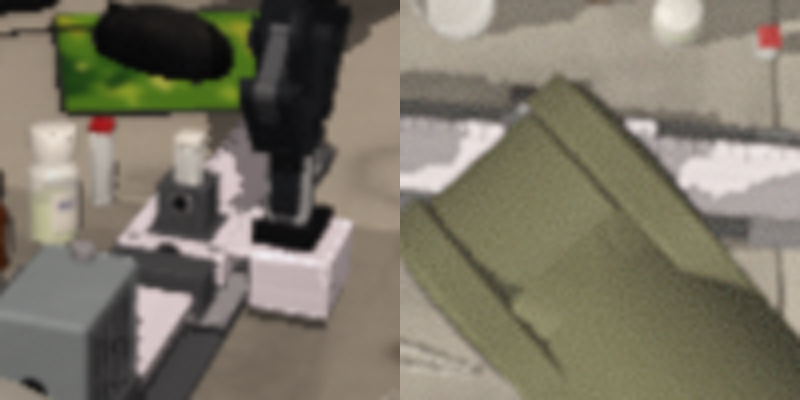

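```bash
python3 -m inch '[[0,-1,0,0,255],[0,-1,0,0,255],[0,0,0,0,255],[0,0,0,0,255],[0,0,-2,0,255],[0,0,-2,0,255],[0,0,-2,0,255],[0,0,-1,0,255],[0,0,0,0,255],[0,0,0,0,255]]'; python3 rel.py
```

```text
time: 13.9
position: [0.541, 0.2457, 0.074]
eef_rot: [0.999, -0.047, 0.0, -0.0]
ft_force: [1.6, 0.2, 2.9]
finger_gap: 0.0
grip_force: 1.1
13.9 [0.54101626 0.24566951 0.07399015] toolx deg -5.374107351982004 tilt -0.9999996410761198
tip->pad in tool mm [-1.700e+00  1.329e+02 -1.000e-01] [1.62306935 0.20261467 2.87023556] 3.606683352147526e-05
```

```bash
python3 -m inch '[[0,0,-2,0,255],[0,2,-3,0,255],[0,0,-5,0,255],[0,0,-10,0,255],[0,0,-20,0,255],[-10,30,-30,0,255],[-20,60,-20,0,255],[-20,60,0,0,255],[-20,60,0,0,255],[0,40,0,0,255]]'; python3 rel.py;python3 - <<'E'
from h import *
c=read_camera("side");b=(270,170,370,270);i=c["img"][b[1]:b[3],b[0]:b[2],::-1];A=cv2.resize(i,(400,400),interpolation=cv2.INTER_CUBIC)
c=read_camera("top");b=(260,160,360,260);i=c["img"][b[1]:b[3],b[0]:b[2],::-1];A=np.hstack([A,cv2.resize(i,(400,400),interpolation=cv2.INTER_CUBIC)])
cv2.imwrite("pics/c6.png",A)
E
```

```text
time: 15.15
position: [0.4485, 0.0031, 0.1643]
eef_rot: [0.999, -0.048, 0.001, 0.001]
ft_force: [0.5, -1.0, 0.3]
finger_gap: 0.0001
grip_force: 0.0
15.15 [0.44845728 0.00309943 0.16433279] toolx deg -5.503697140481374 tilt -0.9999951668929832
tip->pad in tool mm [  67.3 -117.7   90.2] [ 0.45417217 -0.98994955  0.29618008] 7.203041011227129e-05
```

View pics/c6.png

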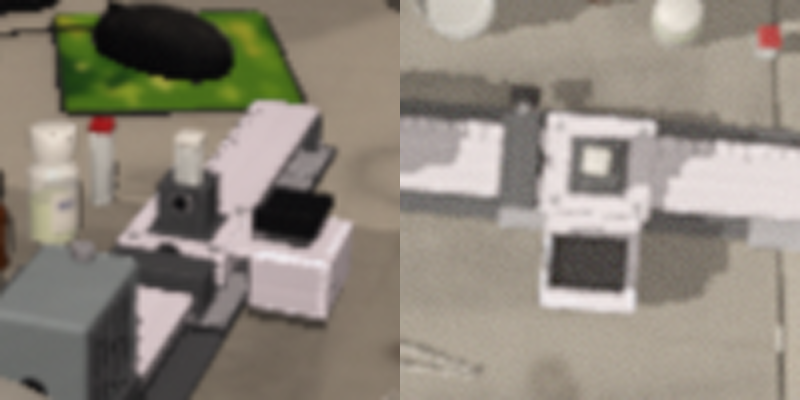

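Both views show the carriage against the stop's dark saddle, the pad raised, the cell upright, and the other things where they were. One numeric check, then hand in.

```bash
python3 - <<'E'
from h import *
c=read_camera("top")
P=lambda u,v,z:atz(c,(260+u/4-.37,160+v/4-.37),z)
a=P(597,160,.09) if 0 else P(597-400,160,.09);s=P(541-400,155,.042);d=np.array([.094,.9956])
print("cell",a,"gap mm",((s-a)[:2]@d-.03)*1e3,"cell travel",np.linalg.norm((a-[.5801,.1089,.09])[:2]))
m=P(545-400,130,.04);print("edge gap",((s-m)[:2]@d)*1e3)
print(observe()["ft_force"]); 
import cv2 as v
i=v.imread("pics/c6.png")
print(i[150:160,530:556:2].mean(axis=(0,2)).round())
E
```

```text
cell [0.59347727 0.23157461 0.09      ] gap mm 2.964235622506653 cell travel 0.12340182747556613
edge gap 1.027058061780876
[-0.31662258  0.66220497  0.43941888]
[114. 114. 107.  95.  86.  82.  98. 128. 163. 181. 198. 208. 217.]
```

```bash
python3 -c "
from workcell import *
print(sign_off())"
```

```text
the job is handed in; nothing more can be done
None
```

I pressed the lock button down, pushed the carriage about 125 mm to the stop, released the button and handed the job in. The result was not reported. Pictures and contact forces indicate it is locked against the stop with the cell upright, but they only place the stop gap to within about 2 mm.

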